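Nest aluminium channels in the stock tray

TASK

Pack the wide aluminium channels into the plywood tray so that they nest. Set the loose wide channel that lies legs up, still legs up, on the tray floor beside the one already in the tray, on the free side to the robot's left, parallel with it, about 28 mm (a finger's width) apart and ends level; then lower the wide channel that lies legs down over the gap, so that one of its legs stands fully down in the trough of each. Leave the narrow channel where it lies.

Things in the scene. Friction and masses are not known exactly. Their poses are not given: they have to be found in the camera images.
- tray_channel: Loose aluminium U-channel, legs up, in the fixed plywood tray at its right (-y) side: 120 x 60 x 36 mm, walls 3 mm (trough 54 mm wide). Origin: centre of its underside, on the tray floor 5 mm above the bench; x along its length, y across to the robot's left, z up. Tray 170 x 235 mm, parallel to it within 3 degrees, rim 16 mm above the bench; bare floor from y = 30 to about 160 mm.
- up_channel: Loose aluminium U-channel of the same size (120 x 60 x 36 mm, walls 3 mm), lying legs up on the bench, about 0.12 kg. Origin: centre of its underside; x along its length, y across its width, z up.
- down_channel: Loose aluminium U-channel of the same size (120 x 60 x 36 mm, walls 3 mm, 54 mm between the legs), lying legs down on the bench (flat web on top), about 0.12 kg. Origin: midway between the lower edges of its legs, 36 mm below the top face; x along its length, y across its width, z up. Nested, its leg edges stand on the troughs' bottoms, 8 mm above the bench.
- narrow_channel: Narrow aluminium U-channel lying legs down on the bench, not wanted: 120 mm long, 34 mm wide, 22 mm high. Origin: midway between the lower edges of its legs; x along its length, z up.
Things that resemble listed ones, but are neither listed nor needed, are in the scene too. What is shaped like the down_channel but blue, green or yellow is not meant.

How it is judged:
By the outcome, as a careful person would: the job done as asked, in the order asked, and still so for the second after the job is handed in, with the robot touching nothing.
It also fails if it takes over 64 s, if anything falls off the work surface, if the arm or the gripper's body presses on something with over 40 N, if the wrist force passes 120 N, or if a joint passes its speed limit or range.

ROBOT

A 6-joint arm with a two-finger parallel gripper is mounted at the origin on the work surface. World frame = base frame: x ahead of the robot, y to its left, z up, the work surface at z = 0. Lengths are in m, angles in rad, forces in N, time in s.
With the tool pointing down it reaches from about 0.35 to 0.775 m from the base axis. Payload 7.3 kg.
Tool frame: the origin (TCP) lies at the very end of the fingers, on their centre line; the grasp point (between the pads) lies 19 mm behind it; z points along the fingers, y is the line along which they close (so a half turn about z gives the same grasp; the last joint's range is limited). The gripper opens to 92 mm and grips with 3 to 60 N. Pads are 19 mm wide; open, the fingers measure 130 mm over their backs; the gripper's body (75 mm by 190 mm) begins 47 mm behind the grasp point.
Start: joints at [-1.419, 0.342, 1.524, -0, 1.275, -0.146], TCP at [0.154, -0.502, 0.227] pointing down, gripper open.
Joint ranges: [-2.53, 2.53], [-0.77, 2.02], [0.04, 2.7], [-1, 4.14], [0.28, 2.66], [-3.11, 3.11]. Speed limits (rad/s): [2.57, 2.57, 3.14, 3.14, 3.14, 3.14].

INTERFACE

Orientations are given as [roll, pitch, yaw] about the fixed x, y, z axes, in that order (R = Rz(yaw) Ry(pitch) Rx(roll)).
In Python, from plant import arm, capture gives the robot as it stands.
- The arm moves only by the tool servo_tool, never from a script. Its argument "rows" is a list of rows, each a list of 4 numbers: the shift along the tool's x, y, z scaled (see below), then the turn about the tool's z scaled (see below). In form: [[x, y, z, yaw], ...]. A call has exactly 8 rows; each row is the pose to reach, as a shift and turn from the pose commanded when the call began, along the tool's axes at that moment; what a row does not reach only later rows make up. The controller multiplies each number of a shift by 0.75 m and each number of a turn by 90 degrees. A row lasts 1/8 s, in which the tool goes at most 62.5 mm and 10.7 degrees, less where a joint would pass 70% of its speed; a pose out of reach is approached as far as the arm can. A call with a number of a shift or a turn outside -1 to 1 is refused whole. A call with a gripper value outside its range is refused whole. "hand" is the gripper's target within -1 to 1 (shut at 1, half-way at 0, fully open at -1), set as the call begins (left out, the last holds). The fingers move at their own pace and stop on an object; "newtons" is the grip in N (left out, the last holds). Time passes only in rows, so rows that repeat a pose let the fingers close, or fill a call up. It gives the time, the measured TCP pose, the force, the opening and the grip force at its end, in the units of the state.
- arm.get_obs(): the state, without advancing time (a new reading comes with each control period).
- capture(name): name is "scene" or "top" or "wrist"; returns a dict with "image" (400x640x3 uint8, red, green, blue), "vfov" (degrees; the focal length in pixels is half the picture's height over the tangent of half this angle, whatever the lens; pixels are square), "cx", "cy" (the principal point, pixels), "position" and "rotation" of the camera in the world; the wrist camera has in their place "T_tool_cam" (4x4, takes a point from camera to tool coordinates, whose origin is the TCP and whose axes are the flange's). Camera axes: x right, y down, z forward; pixel columns grow to the right and rows downward; lengths in m; the calibration is good to about 2 mm. A picture is of the moment at which its call begins: read the wrist's pose just before it. There is no depth.
- arm.finish_job(): hands the job in; it is judged then, once.
The state is a dict: "clock": time; "qpos": joint angles; "joint_velocities": joint speeds; "joint_torque": joint torques, N m; "position": TCP position; "tcp_rot": TCP orientation; "wrist_force": force on the tool from outside, world axes, zero at the start; "ft_torque": the same for the moment, N m; "finger_gap": opening from 0.0 (shut) to 1.0 (fully open); "grip_force": force on a finger pad.
Only numpy, scipy, OpenCV 4.12 (cv2) and the standard library are available. Lean on these libraries where they do the work, as an engineer would, in place of code of your own. Each camera call takes 0.05 s, during which the arm holds its last target. There are 200 camera calls.

## Working session

There is one attempt and no reset: what is moved stays moved. The work goes in short steps, Python scripts to look and compute and a tool call to move; the robot and the scene stay as the last step left them, time stands still between calls to the robot, and variables do not carry over. Pictures are saved under pics/ and viewed, at most 10 in all, crops included, and the job is handed in when it is done.

Besides the shell and the picture viewer there is one more tool, called as name([rows], argument=value, ...), one row to a line, values as JSON. servo_tool: Moves the arm, as the interface text tells. Shifts and turns lie within -1 to 1; 1 stands for 0.75 m of shift or 90 degrees of turn. Its arguments: {"type":"object","properties":{"rows":{"type":"array"},"hand":{"type":"number"},"newtons":{"type":"number"}},"required":["rows"]}

```bash
mkdir -p pics; ls; cat > h.py <<'E'
import numpy as np, cv2
from plant import arm, capture
from scipy.spatial.transform import Rotation as R
def snap(name,fn=None):
    o=arm.get_obs(); c=capture(name)
    c['o']=o
    if fn: cv2.imwrite('pics/'+fn,c['image'][:,:,::-1])
    return c
def cam(c):
    if 'T_tool_cam' in c:
        T=np.eye(4);T[:3,:3]=R.from_euler('xyz',c['o']['tcp_rot']).as_matrix();T[:3,3]=c['o']['position']
        T=T@np.array(c['T_tool_cam']);return T[:3,3],T[:3,:3]
    return np.array(c['position']),np.array(c['rotation'])
def px(c,uv,z):
    p,Rm=cam(c);f=200/np.tan(np.radians(c['vfov'])/2)
    uv=np.atleast_2d(uv);d=np.c_[(uv[:,0]-c['cx'])/f,(uv[:,1]-c['cy'])/f,np.ones(len(uv))]@Rm.T
    return p+d*((z-p[2])/d[:,2])[:,None]
def proj(c,P):
    p,Rm=cam(c);f=200/np.tan(np.radians(c['vfov'])/2)
    q=(np.atleast_2d(P)-p)@Rm
    return np.c_[q[:,0]/q[:,2]*f+c['cx'],q[:,1]/q[:,2]*f+c['cy']]
E
python3 - <<'E'
from h import *
import pickle
c=snap('top','top.png');pickle.dump(c,open('top.pkl','wb'))
s=snap('scene','scene.png');pickle.dump(s,open('scene.pkl','wb'))
for k in (c,s): print({a:b for a,b in k.items() if a not in('image','o')})
print(c['o'])
E
```

```text
pics
{'vfov': 43.20595365365973, 'cx': 319.35764601038403, 'cy': 192.8902614544527, 'position': array([0.15857339, 0.07387404, 1.52237235]), 'rotation': array([-2.96291172,  0.01210165, -1.59201595])}
{'vfov': 49.75345443854218, 'cx': 320.5271057010622, 'cy': 199.51319617946368, 'position': array([ 1.03209606, -0.34539805,  0.91873727]), 'rotation': array([-2.45261555,  0.01569737,  0.9577133 ])}
{'clock': 0.0, 'qpos': array([-1.41900530e+00,  3.42711241e-01,  1.52500193e+00,  3.32966346e-06,
        1.27537656e+00, -1.46004844e-01]), 'joint_velocities': array([-0.00077236, -0.00034416, -0.000676  , -0.0015906 ,  0.0008943 ,
       -0.00127249]), 'joint_torque': array([ 7.28855812e-04, -4.31244242e+01, -2.44217867e+01,  7.19269621e-02,
        5.60423511e-02, -1.24632584e-04]), 'position': array([ 0.15400195, -0.50149323,  0.22605618]), 'tcp_rot': array([-3.14011197e+00, -2.20954445e-04,  2.97794739e-01]), 'wrist_force': array([ 1.07387388, -1.32075654,  0.06788611]), 'ft_torque': array([-0.04322595, -0.01347415, -0.04898941]), 'grip_force': 0.0, 'finger_gap': 0.9978198046317255}
```

View pics/top.png

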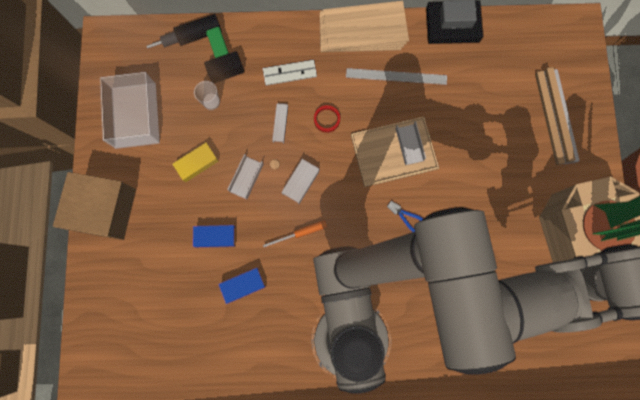

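View pics/scene.png

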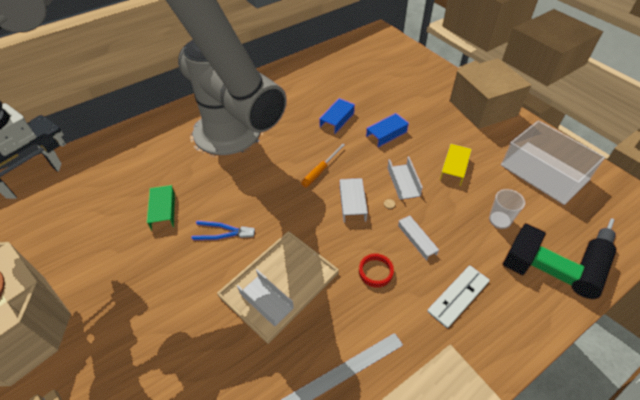

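The top view shows up_channel near (246,176), down_channel near (300,180), narrow near (280,122), the tray near (395,150) with its channel at (410,143). Next, an enlarged crop.

```bash
sed -i "s/return np.array(c\['position'\]),np.array(c\['rotation'\])/return np.array(c['position']),R.from_euler('xyz',c['rotation']).as_matrix()/" h.py
python3 - <<'E'
from h import *
import pickle
c=pickle.load(open('top.pkl','rb'))
im=c['image'][:,:,::-1]
a=cv2.resize(im[145:211,220:330],None,fx=7,fy=7,interpolation=cv2.INTER_CUBIC)[:,:770]
b=cv2.resize(im[112:190,345:445],None,fx=7,fy=7,interpolation=cv2.INTER_CUBIC)
cv2.imwrite('pics/a.png',a);cv2.imwrite('pics/b.png',b)
print(a.shape,b.shape)
print(px(c,[[246,176],[300,180],[410,143],[395,150]],0.036))
E
```

```text
(462, 770, 3) (546, 700, 3)
[[ 0.48426435  0.3061461   0.036     ]
 [ 0.46809222  0.14350475  0.036     ]
 [ 0.57491529 -0.19244648  0.036     ]
 [ 0.55409966 -0.14591904  0.036     ]]
```

View pics/a.png

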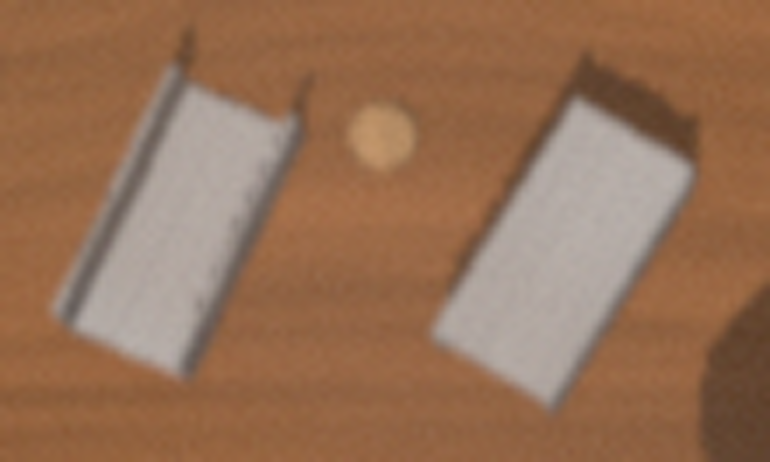

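View pics/b.png

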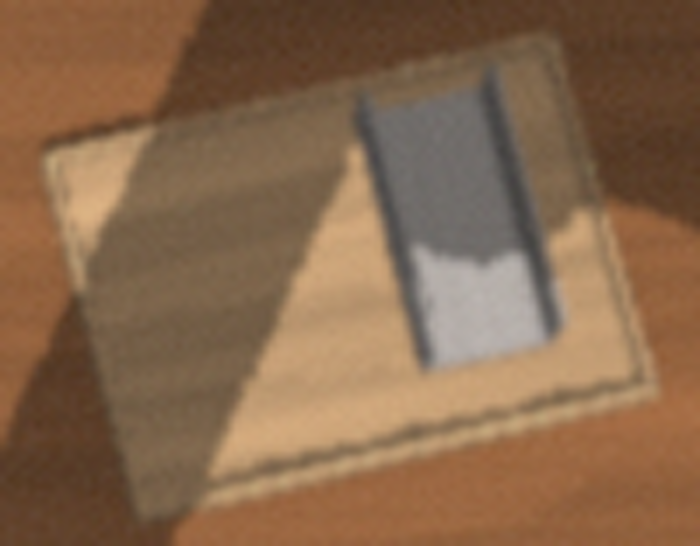

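The crops show the corners: down top face (576,95),(695,170),(556,410),(432,335). The up walls' tops are about (175,65)-(52,310) and (297,118)-(188,378). The tray channel's walls are (362,95)-(425,365) and (492,70)-(558,330).

```bash
python3 - <<'E'
from h import *
import pickle
c=pickle.load(open('top.pkl','rb'))
def W(pts,ox,oy,z): return px(c,(np.array(pts,float)+.5)/7-.5+[ox,oy],z)[:,:2]
for n,pts,o,z in [('down',[(576,95),(695,170),(556,410),(432,335)],(220,145),.036),
 ('up',[(175,65),(297,118),(188,378),(52,310)],(220,145),.036),
 ('tray_ch',[(362,95),(492,70),(558,330),(425,365)],(345,112),.041),
 ('tray',[(45,152),(553,33),(657,390),(150,515)],(345,112),.016)]:
    w=W(pts,*o,z); d=[np.linalg.norm(w[i]-w[(i+1)%4])*1e3 for i in range(4)]
    ax=(w[0]+w[1]-w[2]-w[3])/2
    print(n,w.mean(0).round(4),np.round(d,1),'x-axis yaw',np.degrees(np.arctan2(ax[1],ax[0])).round(1))
o=arm.get_obs();print(R.from_euler('xyz',o['tcp_rot']).as_matrix().round(3))
k=snap('wrist');print(k['T_tool_cam'],k['vfov'])
E
```

```text
down [0.4664 0.1427] [ 61.4 120.2  62.5 121.8] x-axis yaw -31.0
up [0.4857 0.3091] [ 58.6 122.3  66.2 119.1] x-axis yaw -24.2
tray_ch [ 0.5762 -0.1921] [ 57.9 119.2  59.5 123.1] x-axis yaw 10.2
tray [ 0.5587 -0.1481] [232.4 167.4 228.3 169.4] x-axis yaw 13.0
[[ 0.956  0.293 -0.   ]
 [ 0.293 -0.956  0.001]
 [ 0.    -0.001 -1.   ]]
[[-1.86282899e-04 -9.55703357e-01 -2.94331547e-01  8.00764022e-02]
 [ 9.99999829e-01 -1.50468803e-05 -5.84043793e-04 -4.28273604e-04]
 [ 5.53743842e-04 -2.94331605e-01  9.55703196e-01 -1.57728103e-01]
 [ 0.00000000e+00  0.00000000e+00  0.00000000e+00  1.00000000e+00]] 69.80900175394896
```

```bash
cat >> h.py <<'E'
def go(pos,yaw,frm=None):
    o=arm.get_obs(); p,y=(o['position'],np.degrees(o['tcp_rot'][2])) if frm is None else frm
    Rm=R.from_euler('xyz',[np.pi,0,np.radians(y)]).as_matrix()
    t=-(((yaw-y)+90)%180-90)/90
    print('row',((np.array(pos)-p)@Rm/.75).round(4),round(t,4),'steps',round(np.linalg.norm(pos-np.array(p))/.0625,1),'t',round(o['clock'],2))
E
python3 - <<'E'
from h import *
go([.56,-.15,.21],10.2)
E
```

```text
row [ 0.655  -0.2893  0.0216] 0.0762 steps 8.6 t 0.15
```

servo_tool([
  [0.06,-0.026,0.002,0.007],
  [0.14,-0.062,0.0046,0.016],
  [0.22,-0.097,0.0073,0.026],
  [0.3,-0.133,0.01,0.035],
  [0.38,-0.168,0.0125,0.044],
  [0.46,-0.203,0.015,0.054],
  [0.53,-0.234,0.0175,0.062],
  [0.57,-0.252,0.019,0.066],
], hand=-1, newtons=20)

```text
clock: 1.15
position: [0.5088, -0.1936, 0.2121]
tcp_rot: [-3.141, 0.0, 0.196]
wrist_force: [-0.6, 0.7, -0.9]
finger_gap: 0.998
grip_force: 0.0
```

```bash
python3 - <<'E'
from h import *
import pickle
c=snap('wrist','w1.png');pickle.dump(c,open('w1.pkl','wb'));o=c['o'];print(o['position'],o['tcp_rot'],o['joint_velocities'].round(2))
im=c['image'][:,:,::-1];p=proj(c,[[.5762,-.1921,.04]])[0];print(p)
cv2.imwrite('pics/w1b.png',cv2.resize(im,None,fx=1.25,fy=1.25,interpolation=cv2.INTER_CUBIC))
E
```

```text
[ 0.50884464 -0.19358576  0.21211279] [-3.14130165e+00  1.42054608e-04  1.95581224e-01] [ 0.61  0.29 -0.4  -0.01  0.12  0.66]
[331.67602097 122.04538024]
```

View pics/w1b.png

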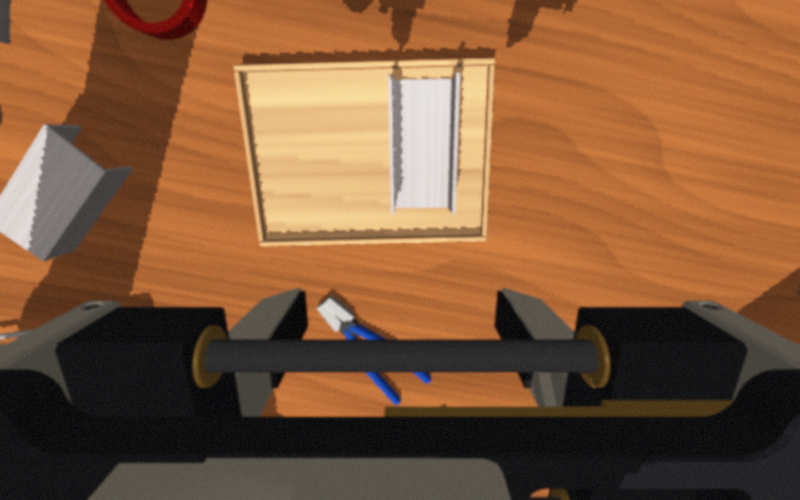

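The wrist view shows the tray at (235,65)-(490,240), with the tray channel's wall tops about (389,72)-(392,213) and (461,72)-(456,213).

```bash
python3 - <<'E'
from h import *
import pickle
c=pickle.load(open('w1.pkl','rb'))
for pts,z in [([(389,73),(461,72),(456,213),(392,213)],.041),([(235,67),(494,59),(486,239),(260,245)],.016)]:
    w=px(c,(np.array(pts)+.5)/1.25-.5,z)[:,:2];ax=(w[0]+w[1]-w[2]-w[3])/2
    print(w.mean(0).round(4),[round(np.linalg.norm(w[i]-w[(i+1)%4])*1e3,1) for i in range(4)],np.degrees(np.arctan2(ax[1],ax[0])).round(1))
go([.486,.309,.21],-24.2)
E
```

```text
[ 0.583  -0.1994] [np.float64(60.1), np.float64(119.6), np.float64(59.7), np.float64(118.9)] 11.9
[ 0.5612 -0.151 ] [np.float64(231.4), np.float64(166.4), np.float64(232.8), np.float64(166.5)] 12.5
row [ 0.0971 -0.66    0.0024] 0.3944 steps 8.0 t 1.2
```

servo_tool([
  [0.009,-0.06,0,0.04],
  [0.02,-0.14,0,0.09],
  [0.032,-0.22,0,0.14],
  [0.044,-0.3,0,0.19],
  [0.056,-0.38,0.0,0.25],
  [0.067,-0.46,0.0,0.3],
  [0.079,-0.54,0.0,0.35],
  [0.088,-0.6,0.0,0.38],
])

```text
clock: 2.2
position: [0.4846, 0.2606, 0.2122]
tcp_rot: [3.141, 0.0, -0.403]
wrist_force: [-0.4, 0.4, 0.1]
finger_gap: 1.001
grip_force: 0.0
```

servo_tool([
  [0,-0.03,0.0,0.01],
  [0,-0.03,0.0,0.01],
  [0,-0.03,0.0,0.01],
  [0,-0.03,0.0,0.01],
  [0,-0.03,0.0,0.01],
  [0,-0.03,0.0,0.01],
  [0,-0.03,0.0,0.01],
  [0,-0.03,0.0,0.01],
])

```text
clock: 3.2
position: [0.4941, 0.2792, 0.2124]
tcp_rot: [3.142, -0.0, -0.419]
wrist_force: [0.1, 0.7, 0.1]
finger_gap: 1.001
grip_force: 0.0
```

```bash
python3 - <<'E'
from h import *
import pickle
c=snap('wrist','w2.png');pickle.dump(c,open('w2.pkl','wb'));o=c['o'];print(o['position'],np.degrees(o['tcp_rot']),abs(o['joint_velocities']).max())
cv2.imwrite('pics/w2b.png',cv2.resize(c['image'][:,:,::-1],None,fx=1.25,fy=1.25,interpolation=cv2.INTER_CUBIC))
E
```

```text
[0.49405309 0.27916373 0.21243348] [ 1.79996071e+02 -1.98954509e-03 -2.39793398e+01] 0.0025206161826798936
```

View pics/w2b.png

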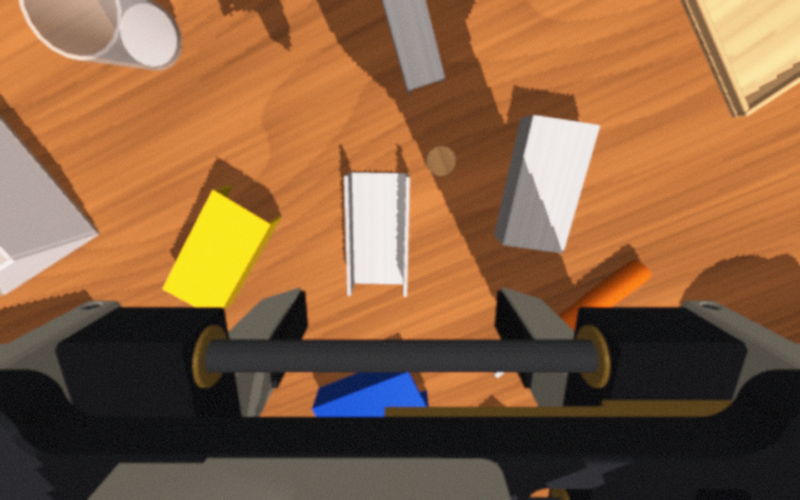

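The wrist view shows up_channel straight at (377,232), with wall tops (345,174)-(348,296) and (410,176)-(407,296). The down_channel is at (548,185).

```bash
python3 - <<'E'
from h import *
import pickle
c=pickle.load(open('w2.pkl','rb'))
for pts,z in [([(345,174),(410,176),(407.5,296),(347,296)],.036),([(533,115),(600,126),(564,252),(502,245)],.036)]:
    w=px(c,(np.array(pts)+.5)/1.25-.5,z)[:,:2];ax=(w[0]+w[1]-w[2]-w[3])/2
    print(w.mean(0).round(4),[round(np.linalg.norm(w[i]-w[(i+1)%4])*1e3,1) for i in range(4)],np.degrees(np.arctan2(ax[1],ax[0])).round(1))
    go(list(w.mean(0))+[.08],np.degrees(np.arctan2(ax[1],ax[0])))
E
```

```text
[0.4901 0.3066] [np.float64(59.7), np.float64(120.6), np.float64(61.6), np.float64(122.4)] -25.2
row [-0.0197 -0.0312  0.1766] 0.0139 steps 2.2 t 3.25
[0.4696 0.1402] [np.float64(60.9), np.float64(118.1), np.float64(61.8), np.float64(120.2)] -32.0
row [0.0455 0.1826 0.1766] 0.0896 steps 3.1 t 3.25
```

servo_tool([
  [-0.01,-0.016,0.05,0.006],
  [-0.0197,-0.0312,0.1,0.012],
  [-0.0197,-0.0312,0.15,0.012],
  [-0.0197,-0.0312,0.19,0.012],
  [-0.0197,-0.0312,0.23,0.012],
  [-0.0197,-0.0312,0.255,0.012],
  [-0.0197,-0.0312,0.268,0.012],
  [-0.0197,-0.0312,0.274,0.012],
])

```text
clock: 4.25
position: [0.4902, 0.3066, 0.0067]
tcp_rot: [3.141, -0.0, -0.437]
wrist_force: [0.5, 0.1, -0.1]
finger_gap: 1.002
grip_force: 0.0
```

servo_tool([
  [0,0,0,0],
  [0,0,0,0],
  [0,0,0,0],
  [0,0,0,0],
  [0,0,0,0],
  [0,0,0,0],
  [0,0,0,0],
  [0,0,0,0],
], hand=1, newtons=20)

```text
clock: 5.25
position: [0.4903, 0.3067, 0.0074]
tcp_rot: [-3.141, -0.0, -0.437]
wrist_force: [-1.5, -0.3, 5.4]
finger_gap: 0.648
grip_force: 20.0
```

servo_tool([
  [0,0,-0.02,0],
  [0,0,-0.05,0],
  [0,0,-0.1,0],
  [0,0,-0.15,0],
  [0,0,-0.2,0],
  [0,0,-0.24,0],
  [0,0,-0.26,0],
  [0,0,-0.27,0],
])

```text
clock: 6.25
position: [0.4899, 0.3065, 0.2099]
tcp_rot: [-3.142, -0.0, -0.437]
wrist_force: [-1.0, -0.5, -2.4]
finger_gap: 0.65
grip_force: 20.0
```

```bash
python3 - <<'E'
from h import *
go([.45,-.17,.22],12)
E
```

```text
row [ 0.2208  0.5981 -0.0135] -0.4117 steps 7.7 t 6.25
```

servo_tool([
  [0.012,0.033,-0.001,-0.02],
  [0.033,0.09,-0.002,-0.06],
  [0.06,0.162,-0.004,-0.11],
  [0.088,0.24,-0.006,-0.165],
  [0.118,0.32,-0.0075,-0.22],
  [0.147,0.4,-0.009,-0.275],
  [0.175,0.475,-0.011,-0.327],
  [0.2,0.54,-0.0125,-0.372],
])

```text
clock: 7.25
position: [0.4534, -0.1258, 0.218]
tcp_rot: [-3.141, 0.002, 0.149]
wrist_force: [1.1, 0.5, -0.4]
finger_gap: 0.65
grip_force: 20.0
```

servo_tool([
  [-0.01,0.03,0,-0.02],
  [-0.018,0.048,0,-0.035],
  [-0.022,0.06,0,-0.04],
  [-0.022,0.06,0,-0.04],
  [-0.022,0.06,0,-0.04],
  [-0.022,0.06,0,-0.04],
  [-0.022,0.06,0,-0.04],
  [-0.022,0.06,0,-0.04],
])

```text
clock: 8.25
position: [0.4448, -0.1706, 0.2189]
tcp_rot: [3.141, -0.0, 0.21]
wrist_force: [-0.2, 0.4, -1.7]
finger_gap: 0.649
grip_force: 20.0
```

```bash
python3 - <<'E'
from h import *
import pickle
c=snap('wrist');pickle.dump(c,open('w3.pkl','wb'));o=c['o'];print(o['position'],np.degrees(o['tcp_rot']),abs(o['joint_velocities']).max(),o['finger_gap'])
cv2.imwrite('pics/w3b.png',cv2.resize(c['image'][0:220,170:490,::-1],None,fx=2.5,fy=2.5,interpolation=cv2.INTER_CUBIC))
E
```

```text
[ 0.44477066 -0.17056181  0.21890266] [ 1.79989909e+02 -4.81161835e-03  1.20436239e+01] 0.0024040002149574593 0.6488770326285069
```

View pics/w3b.png

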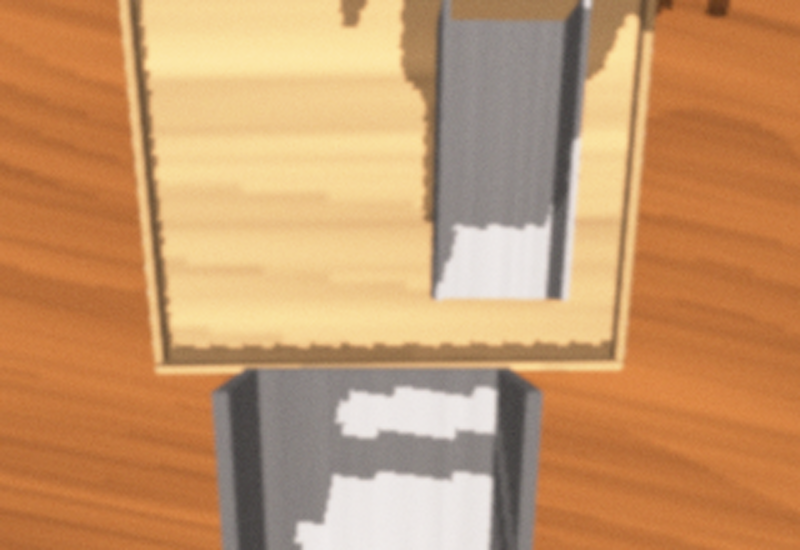

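The crop shows the tray channel's near end wall tops at (432,298) and (570,298), and its sides run up to (438,0) and (591,0). The held channel's front wall-top corners are (215,392) and (541,392).

```bash
cat > m.py <<'E'
from h import *
import pickle
c=pickle.load(open('w3.pkl','rb'));o=c['o']
W=lambda pts,z: px(c,(np.array(pts,float)+.5)/2.5-.5+[170,0],z)
yaw=o['tcp_rot'][2];ex=np.array([np.cos(yaw),np.sin(yaw)]);ey=np.array([-ex[1],ex[0]])
h=W([(215,392),(541,392)],o['position'][2]-.0072+.036)[:,:2]-o['position'][:2]
print('held front in tool (x fwd, y left) mm',(h@np.c_[ex,ey]*1e3).round(1))
w=W([(432,298),(570,298),(591,0),(438,0)],.041)[:,:2]
for a,b in((0,3),(1,2)): d=w[b]-w[a];print('dir',np.degrees(np.arctan2(d[1],d[0])).round(2))
print('width',np.linalg.norm(w[0]-w[1]),np.linalg.norm(w[2]-w[3]))
f=W([(443,20),(565,20)],.008)[:,:2]; print('floor far/near len',((f-w[:2]).mean(0))@ex)
t=W([(157,371),(624,369)],.016)[:,:2];d=t[0]-t[1];print('tray front yaw',np.degrees(np.arctan2(d[1],d[0]))-90,np.linalg.norm(d))
th=np.radians(12.0);X=np.array([np.cos(th),np.sin(th)]);Y=np.array([-X[1],X[0]])
cen=w[:2].mean(0)+.06*X;print('tray_ch centre',cen,'target',cen+.088*Y)
p,_=cam(c);print('cam z',p)
E
python3 m.py
```

```text
held front in tool (x fwd, y left) mm [[ 59.7  29.8]
 [ 59.7 -29. ]]
dir 12.12
dir 12.38
width 0.06235483507042263 0.0618315360681507
floor far/near len 0.11888931293290818
tray front yaw 12.279366988769041 0.23341045037752675
tray_ch centre [ 0.58306547 -0.19764459] target [ 0.56476924 -0.1115676 ]
cam z [ 0.52293395 -0.15339583  0.37663808]
```

```bash
python3 - <<'E'
from h import *
go([.5646,-.1116,.09],12.2)
go([.5646,-.1116,.0130],12.2)
E
```

```text
row [ 0.1727 -0.0437  0.1718] -0.0018 steps 3.0 t 8.3
row [ 0.1727 -0.0437  0.2745] -0.0018 steps 3.9 t 8.3
```

servo_tool([
  [0.03,-0.008,0,0],
  [0.08,-0.02,0.0,0],
  [0.13,-0.033,0.03,0],
  [0.16,-0.04,0.09,-0.002],
  [0.1727,-0.0437,0.14,-0.002],
  [0.1727,-0.0437,0.165,-0.002],
  [0.1727,-0.0437,0.1718,-0.002],
  [0.1727,-0.0437,0.1718,-0.002],
])

```text
clock: 9.3
position: [0.5648, -0.1119, 0.0904]
tcp_rot: [3.141, -0.0, 0.213]
wrist_force: [0.7, 0.4, -1.2]
finger_gap: 0.652
grip_force: 20.0
```

```bash
python3 - <<'E'
from h import *
go([.5646,-.1116,.0130],12.2); print(np.degrees(arm.get_obs()['tcp_rot'][2]))
E
```

```text
row [-1.000e-04 -4.000e-04  1.031e-01] -0.0001 steps 1.2 t 9.3
12.19356491182971
```

servo_tool([
  [0,0,0.02,0],
  [0,0,0.045,0],
  [0,0,0.065,0],
  [0,0,0.08,0],
  [0,0,0.091,0],
  [0,0,0.098,0],
  [0,0,0.102,0],
  [0,0,0.1035,0],
])

```text
clock: 10.3
position: [0.5647, -0.1118, 0.0124]
tcp_rot: [3.141, -0.0, 0.213]
wrist_force: [0.8, 0.2, -0.9]
finger_gap: 0.654
grip_force: 20.0
```

servo_tool([
  [0,0,0.0,0],
  [0,0,0,0],
  [0,0,0,0],
  [0,0,0,0],
  [0,0,0,0],
  [0,0,0,0],
  [0,0,0,0],
  [0,0,0,0],
], hand=-0.43)

```text
clock: 11.3
position: [0.5645, -0.1117, 0.0123]
tcp_rot: [3.142, 0.0, 0.213]
wrist_force: [-0.5, -0.5, -0.4]
finger_gap: 0.714
grip_force: 0.0
```

servo_tool([
  [0,0,-0.02,0],
  [0,0,-0.05,0],
  [0,0,-0.09,0],
  [0,0,-0.14,0],
  [-0.04,0,-0.2,0],
  [-0.09,0,-0.25,0],
  [-0.13,0,-0.27,0],
  [-0.15,0,-0.275,0],
])

```text
clock: 12.3
position: [0.454, -0.1359, 0.2207]
tcp_rot: [3.139, -0.003, 0.212]
wrist_force: [1.0, -0.0, -0.6]
finger_gap: 0.714
grip_force: 0.0
```

servo_tool([
  [0,0,0.0,0],
  [0,0,0,0],
  [0,0,0,0],
  [0,0,0,0],
  [0,0,0,0],
  [0,0,0,0],
  [0,0,0,0],
  [0,0,0,0],
], hand=-1)

```text
clock: 13.3
position: [0.4546, -0.1355, 0.2186]
tcp_rot: [3.141, -0.0, 0.213]
wrist_force: [-0.7, -0.2, 0.4]
finger_gap: 0.999
grip_force: 0.0
```

```bash
python3 - <<'E'
from h import *
import pickle
c=snap('wrist');pickle.dump(c,open('w4.pkl','wb'));o=c['o'];print(o['position'],np.degrees(o['tcp_rot']),abs(o['joint_velocities']).max(),o['finger_gap'])
cv2.imwrite('pics/w4b.png',cv2.resize(c['image'][0:230,170:490,::-1],None,fx=2.5,fy=2.5,interpolation=cv2.INTER_CUBIC))
E
```

```text
[ 0.45459828 -0.13553616  0.21864875] [ 1.79992686e+02 -4.44153205e-03  1.21981251e+01] 0.0012965461679465987 0.9988338066809826
```

View pics/w4b.png

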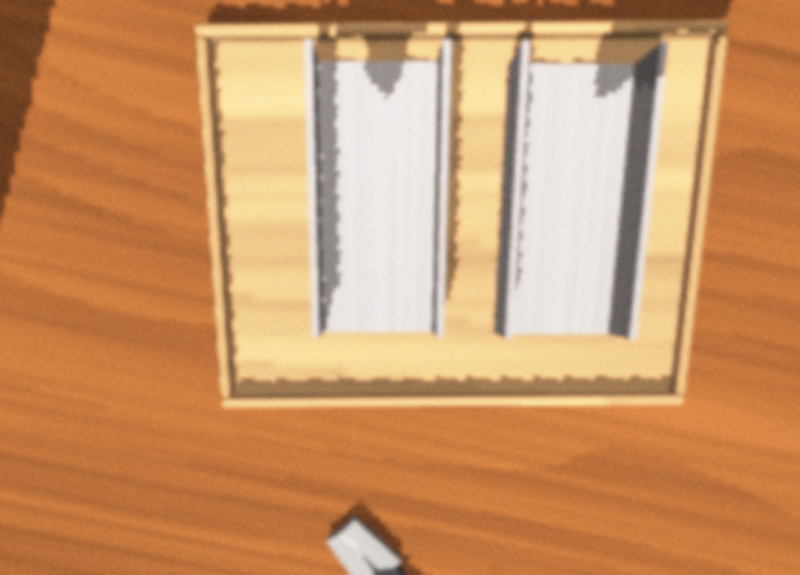

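The crop shows both channels in the tray. Near ends are at (314,335)-(443,335) and (503,338)-(636,338), far ends at (305,40)-(452,40) and (521,40)-(666,43).

```bash
python3 - <<'E'
from h import *
import pickle
c=pickle.load(open('w4.pkl','rb'))
W=lambda pts,z: px(c,(np.array(pts,float)+.5)/2.5-.5+[170,0],z)
for pts in ([(305,40),(452,40),(443,335),(314,335)],[(521,40),(666,43),(635,338),(503,338)]):
    w=W(pts,.041)[:,:2];ax=(w[0]+w[1]-w[2]-w[3])/2;print(w.mean(0).round(4),np.degrees(np.arctan2(ax[1],ax[0])).round(2),[round(np.linalg.norm(w[i]-w[(i+1)%4])*1e3,1) for i in range(4)])
    if pts[0][0]==305: a=w.mean(0)
th=np.radians(12.2);X=np.array([np.cos(th),np.sin(th)]);Y=np.array([-X[1],X[0]])
print('rel mm',(a-w.mean(0))@np.c_[X,Y]*1e3,'mid',(a+w.mean(0))/2)
th=np.radians(-31.7);go(np.r_[np.array([.4690,.1410])-.05*np.array([np.cos(th),np.sin(th)]),.21],-31.7)
E
```

```text
[ 0.5645 -0.1117] 12.22 [np.float64(60.2), np.float64(118.3), np.float64(59.1), np.float64(118.3)]
[ 0.5821 -0.1977] 11.86 [np.float64(59.5), np.float64(118.6), np.float64(60.6), np.float64(119.7)]
rel mm [ 0.9658484  87.76643522] mid [ 0.57327323 -0.15469752]
row [ 0.0486 -0.4026  0.0115] 0.4878 steps 4.9 t 13.35
```

```bash
python3 - <<'E'
from h import *
go([.4696,.1402,.21],-31.8)
E
```

```text
row [ 0.0972 -0.3551  0.0115] 0.4889 steps 4.4 t 13.35
```

servo_tool([
  [0.008,-0.03,0.001,0.04],
  [0.022,-0.08,0.003,0.11],
  [0.038,-0.14,0.005,0.19],
  [0.055,-0.2,0.007,0.28],
  [0.072,-0.262,0.009,0.36],
  [0.086,-0.315,0.01,0.43],
  [0.095,-0.345,0.011,0.475],
  [0.0972,-0.3551,0.0115,0.489],
])

```text
clock: 14.35
position: [0.4694, 0.1417, 0.2099]
tcp_rot: [-3.141, 0.0, -0.554]
wrist_force: [0.3, -0.1, 1.4]
finger_gap: 1.001
grip_force: 0.0
```

```bash
python3 - <<'E'
from h import *
import pickle
c=snap('wrist');pickle.dump(c,open('w5.pkl','wb'))
o=c['o'];print(o['position'],np.degrees(o['tcp_rot']))
th=np.radians(-31.8);X=np.array([np.cos(th),np.sin(th)]);Y=np.array([-X[1],X[0]])
im=c['image'][:,:,::-1].copy()
q=np.array([np.r_[np.array([.4696,.1402])+a*.06*X+b*.03*Y,.036] for a,b in((1,1),(1,-1),(-1,-1),(-1,1))])
P=proj(c,q);print(P.round(1))
cv2.polylines(im,[np.int32((P*16).round())],True,(0,0,255),1,cv2.LINE_AA,4)
x0,y0=P.min(0).astype(int)-30;x1,y1=P.max(0).astype(int)+30
y0=max(y0,0);x0=max(x0,0)
r=im[y0:y1,x0:x1];s=min(3.5,800/r.shape[1],600/r.shape[0]);print(x0,y0,s)
cv2.imwrite('pics/w5b.png',cv2.resize(r,None,fx=s,fy=s,interpolation=cv2.INTER_CUBIC))
go([.4696,.1402,.0080],-31.8)
E
```

```text
[0.46944931 0.14171041 0.209893  ] [-1.79994607e+02  1.62944084e-03 -3.17666347e+01]
[[295.6 126.5]
 [348.9 126.6]
 [346.1 225.4]
 [298.  225.4]]
265 96 3.5
row [0.0014 0.0018 0.2692] -0.0 steps 3.2 t 14.4
```

View pics/w5b.png

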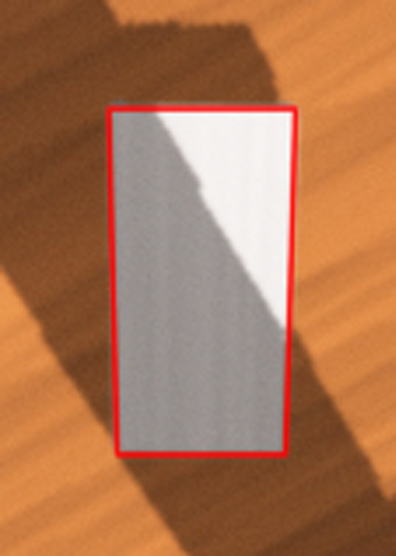

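The estimate (red outline, corners (108,107) to (287,455)) fits the grey channel to within about a pixel. Descend and grasp.

servo_tool([
  [0.0014,0.0,0.04,0],
  [0.0014,0,0.09,0],
  [0.0014,0,0.14,0],
  [0.0014,0,0.185,0],
  [0.0014,0,0.225,0],
  [0.0014,0,0.25,0],
  [0.0014,0.0,0.264,0],
  [0.0014,0.0,0.269,0],
])

```text
clock: 15.4
position: [0.4705, 0.1395, 0.008]
tcp_rot: [3.141, 0.0, -0.555]
wrist_force: [-1.8, -0.0, -0.2]
finger_gap: 0.999
grip_force: 0.0
```

servo_tool([
  [0,0,0,0],
  [0,0,0,0],
  [0,0,0,0],
  [0,0,0,0],
  [0,0,0,0],
  [0,0,0,0],
  [0,0,0,0],
  [0,0,0,0],
], hand=1, newtons=20)

```text
clock: 16.4
position: [0.4707, 0.1397, 0.0086]
tcp_rot: [-3.141, -0.001, -0.555]
wrist_force: [-0.3, -0.1, 5.8]
finger_gap: 0.652
grip_force: 20.0
```

servo_tool([
  [0,0,-0.02,0],
  [0,0,-0.05,0],
  [0,0,-0.09,0],
  [0,0,-0.13,0],
  [0,0,-0.16,0],
  [0,0,-0.18,0],
  [0,0,-0.19,0],
  [0,0,-0.19,0],
])

```text
clock: 17.4
position: [0.4705, 0.1397, 0.1511]
tcp_rot: [-3.141, -0.001, -0.555]
wrist_force: [-0.3, 0.2, -1.1]
finger_gap: 0.653
grip_force: 20.0
```

```bash
python3 - <<'E'
from h import *
print(arm.get_obs()['position'])
go([.5733,-.1547,.15],12.1)
E
```

```text
[0.47050606 0.1396626  0.15111942]
row [0.3233 0.2613 0.0015] -0.4878 steps 5.0 t 17.4
```

servo_tool([
  [0.025,0.02,0,-0.035],
  [0.07,0.056,0,-0.1],
  [0.125,0.1,0,-0.19],
  [0.18,0.146,0,-0.27],
  [0.235,0.19,0.0,-0.36],
  [0.285,0.23,0.0,-0.43],
  [0.313,0.253,0.0,-0.475],
  [0.3233,0.2613,0.0015,-0.4878],
])

```text
clock: 18.4
position: [0.573, -0.156, 0.1484]
tcp_rot: [-3.141, 0.001, 0.21]
wrist_force: [0.6, 0.4, -0.7]
finger_gap: 0.654
grip_force: 20.0
```

servo_tool([
  [0,0,0.01,0],
  [0,0,0.03,0],
  [0,0,0.05,0],
  [0,0,0.07,0],
  [0,0,0.08,0],
  [0,0,0.08,0],
  [0,0,0.08,0],
  [0,0,0.08,0],
])

```text
clock: 19.4
position: [0.5736, -0.1549, 0.0902]
tcp_rot: [3.141, -0.001, 0.211]
wrist_force: [0.0, 0.1, -1.6]
finger_gap: 0.653
grip_force: 20.0
```

```bash
python3 - <<'E'
from h import *
o=arm.get_obs();print(o['position'],np.degrees(o['tcp_rot'][2]))
go([.5745,-.1545,.0170],12.1)
E
```

```text
[ 0.57356857 -0.15488228  0.09024245] 12.08921236068985
row [ 0.0013 -0.0002  0.0977] -0.0001 steps 1.2 t 19.4
```

servo_tool([
  [0.0013,0,0.01,0],
  [0.0013,0,0.025,0],
  [0.0013,0,0.037,0],
  [0.0013,0,0.046,0],
  [0.0013,0,0.053,0],
  [0.0013,0,0.058,0],
  [0.0013,0,0.061,0],
  [0.0013,0,0.062,0],
])

```text
clock: 20.4
position: [0.5742, -0.1545, 0.0431]
tcp_rot: [3.141, -0.0, 0.211]
wrist_force: [0.2, -0.3, -1.4]
finger_gap: 0.656
grip_force: 20.0
```

servo_tool([
  [0,0,0.004,0],
  [0,0,0.01,0],
  [0,0,0.017,0],
  [0,0,0.024,0],
  [0,0,0.029,0],
  [0,0,0.033,0],
  [0,0,0.035,0],
  [0,0,0.036,0],
])

```text
clock: 21.4
position: [0.5742, -0.1545, 0.0166]
tcp_rot: [3.141, -0.0, 0.211]
wrist_force: [-2.7, 0.5, 7.3]
finger_gap: 0.651
grip_force: 20.0
```

servo_tool([
  [0,0,0,0],
  [0,0,0,0],
  [0,0,0,0],
  [0,0,0,0],
  [0,0,0,0],
  [0,0,0,0],
  [0,0,0,0],
  [0,0,0,0],
], hand=-0.6)

```text
clock: 22.4
position: [0.5742, -0.1545, 0.0161]
tcp_rot: [3.142, -0.0, 0.211]
wrist_force: [0.1, -1.0, 0.5]
finger_gap: 0.798
grip_force: 0.0
```

servo_tool([
  [0,0,-0.01,0],
  [0,0,-0.03,0],
  [0,0,-0.07,0],
  [0,0,-0.12,0],
  [-0.04,0,-0.18,0],
  [-0.09,0,-0.23,0],
  [-0.13,0,-0.26,0],
  [-0.15,0,-0.27,0],
])

```text
clock: 23.4
position: [0.4637, -0.1786, 0.2212]
tcp_rot: [3.139, -0.003, 0.21]
wrist_force: [0.1, -0.0, -1.0]
finger_gap: 0.801
grip_force: 0.0
```

servo_tool([
  [0,0,0,0],
  [0,0,0,0],
  [0,0,0,0],
  [0,0,0,0],
  [0,0,0,0],
  [0,0,0,0],
  [0,0,0,0],
  [0,0,0,0],
])

```text
clock: 24.4
position: [0.4642, -0.1781, 0.2187]
tcp_rot: [3.141, -0.0, 0.211]
wrist_force: [0.1, 0.0, -0.0]
finger_gap: 0.797
grip_force: 0.0
```

```bash
python3 - <<'E'
from h import *
import pickle
c=snap('wrist');pickle.dump(c,open('w6.pkl','wb'));o=c['o'];print(o['position'],np.degrees(o['tcp_rot']),o['finger_gap'])
a=cv2.resize(c['image'][0:200,170:490,::-1],None,fx=2.5,fy=2.5,interpolation=cv2.INTER_CUBIC)
cv2.imwrite('pics/w6b.png',a)
E
```

```text
[ 0.46417412 -0.17805933  0.21866948] [ 1.79991049e+02 -5.48417435e-03  1.20917892e+01] 0.7968846707671784
```

View pics/w6b.png

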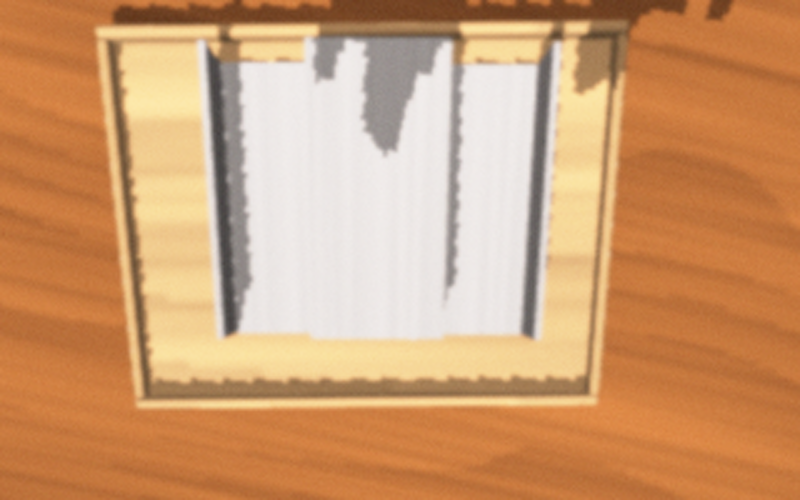

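The picture shows the down_channel's web at (308,38)-(443,338), centred between the outer walls at about (220,335) and (540,337). The ends are level and it is fully seated.

```bash
python3 -c "
from plant import arm
print(arm.finish_job())"
```

```text
the job is handed in; nothing more can be done
None
```

The channels are nested in the tray and the job is handed in at about 24 s: the gap measured 27.8 mm, the ends are level to about 1 mm, the down_channel is fully seated in both troughs, and the narrow channel was left alone.

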